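Roll down the label on a honey jar

TASK

The label on the jar lying on the labelling jig is only tacked on: take the press board by its grip and, pressing the jar onto the worn rubber pad with about a kilo's weight all the way (10 N; above 18 N the glass may crack), roll it half a turn without skidding or letting go, from the white start line to the red finish line, so that its label ends up facing back to the start line. Then lift the board off and lay it flat, rubber side down, back on the middle of the cork mat, leaving the jar lying on the red line. Keep the gripper off the jar and leave everything else on the counter alone.

Things in the scene. Friction and masses are not known exactly. Their poses are not given: they have to be found in the camera images.
- jig: labelling jig fixed to the counter: plywood base 150 x 260 x 12 mm, black rubber pad 120 x 190 mm, its top 20 mm above the counter at both lines but worn hollow between them by some 2 to 4 mm; firm, yields under 1 mm at 10 N. A batten, top 36 mm above the counter, 112 mm from the middle at each end. Origin: middle of the underside. y: rolling direction, start line to finish line; x: along the lines
- start_line (a point): middle of the white start line, on top of the pad, 44 mm from the jig's middle in -y of the jig; axes as the jig's
- finish_line (a point): middle of the red finish line, on top of the pad, 44 mm from the jig's middle in +y of the jig (88 mm from the start line, half the jar's circumference); axes as the jig's
- jar_center (a point): middle of the jar that lies across the pad on the start line, on its axis, half-way along its amber glass wall (56 mm in diameter, 72 mm long; the 49 mm yellow lid at its +x end stays clear of the pad). x: jar's axis towards the lid; y: out through the middle of the label. The label faces the finish line at first and must be rolled by half a turn
- label (a point): middle of the label, on the glass 28 mm from the jar's axis; the cream paper label goes half-way round the jar
- grip (a point): middle of the press board's upright wooden grip block: 80 mm (x) x 36 mm (y) x 50 mm high, taken from above across its 36 mm. This point is 41 mm above the board's rubber underside, 25 mm below the top of the grip and 25 mm above the board's upper face. Axes as the board's
- face (a point): middle of the rubber underside of the press board
- mat: cork mat 135 mm (x) x 190 mm (y) x 4 mm, fixed to the counter, on which the press board lies; it is left or right of the jig. Origin: middle of its underside
- scale: bench scale 170 x 180 x 52 mm, fixed, on the other side of the jig from the mat; origin: middle of its underside. Leave alone
- jar: the honey jar to be rolled, 0.2 to 0.4 kg (origin and axes as point jar_center)
- press_board: wooden press board held like a float (0.27 kg): flat, 90 mm (x) x 150 mm (y, long) x 16 mm, rubber underneath, grip block on top; origin: middle of the rubber underside, z up. In use its y lies along the jig's y. A flat board on a rolling jar travels twice as far as the jar: start with the jar under its front half, about 44 mm ahead of its middle, to finish with it 44 mm behind
- jar_a: finished honey jar, standing, 56 mm in diameter, 95 mm high; origin: middle of the underside. Leave alone
- jar_b: another finished honey jar, standing, the same size. Leave alone
- syrup_bottle: syrup bottle with blue cap, standing, 52 mm in diameter, 153 mm high. Leave alone
- tape_roll: roll of paper tape lying flat, 90 mm in diameter, 24 mm high. Leave alone
- spare_lid: yellow jar lid, 49 mm in diameter, 16 mm high. Leave alone
- dipper: wooden honey dipper lying down, about 145 mm long, 25 mm thick; origin where its handle meets its head. Leave alone
Mind the look-alikes: they are no part of the job. Leave any pink look-alike of the press_board alone.

How it is judged (in metres and radians):
On the way, in this order (a step that is already met when the one before it is completed fails the run):
1. the press board is pressed down on the jar on the start line (at least 6 N) (y of jar_center in the frame of start_line between -0.014 and 0.014 m and contact force between press_board and jar above 6 N), for 0.2 s.
2. the jar is rolling through the first half of the way, still pressed with at least 6 N (y of jar_center in the frame of start_line between 0.026 and 0.044 m and contact force between press_board and jar above 6 N), for 0.2 s.
3. the jar is rolling through the second half of the way, still pressed with at least 6 N (y of jar_center in the frame of start_line between 0.046 and 0.064 m and contact force between press_board and jar above 6 N), for 0.2 s.
At the end, for the whole second after the job is handed in: The jar lies still on the finish line (within 8 mm, 30 mm sideways, 0.2 rad), turned half round: label's middle facing the start line, within about 0.4 rad of level. The board lies still and flat (0.06 rad), rubber down, its middle within 40 mm each way of the mat's middle (y of jar_center in the frame of finish_line between -0.008 and 0.008 m and x of jar_center in the frame of finish_line between -0.03 and 0.03 m and z of jar_center in the frame of finish_line between 0.024 and 0.032 m and angle between the x axis of jar and the x axis of jig, either way round below 0.2 rad and y of label in the frame of finish_line below -0.012 m and z of label in the frame of finish_line between 0.016 and 0.04 m and x of face in the frame of mat between -0.04 and 0.04 m and y of face in the frame of mat between -0.04 and 0.04 m and z of face in the frame of mat between 0.001 and 0.007 m and angle between press_board's own z axis and vertical below 0.06 rad and linear speed of each of jar, press_board below 0.01 m/s); the robot touches nothing.
It fails at once if the press board presses the jar with more than 18 N (contact force between press_board and jar above 18 N).
It fails at once if the board loses the jar between the lines (y of jar_center in the frame of start_line between 0.018 and 0.07 m and contact force between press_board and jar below 0.5 N).
It fails at once if the fingers touch the jar (contact force between the fingers and jar above 0.5 N).
It fails at once if a finished jar, the bottle, the tape, the lid or the dipper is moved by more than 20 mm (distance of any of jar_a, jar_b, syrup_bottle, tape_roll, spare_lid, dipper from where it was at the start of the episode above 0.02 m).
It fails at once if the scale is pushed (contact force between anything else and scale above 3 N).
It also fails if it takes over 72 s, if anything falls off the work surface, if the arm or the gripper's body presses on something with over 40 N, if the wrist force passes 120 N, or if a joint passes its speed limit or range.

ROBOT

A 7-joint arm with a two-finger parallel gripper is mounted at the origin on the work surface. World frame = base frame: x ahead of the robot, y to its left, z up, the work surface at z = 0. Lengths are in mm, angles in rad, forces in N, time in s.
With the tool pointing down it reaches from about 425 to 875 mm from the base axis. Payload 8.4 kg.
Tool frame: the origin (TCP) lies at the very end of the fingers, on their centre line; the grasp point (between the pads) lies robot.grip_point_offset behind it (robot.grip_point_offset is the distance from the TCP to the grasp point, in mm); z points along the fingers, y is the direction in which the jaws open and shut (so a half turn about z gives the same grasp; the last joint's range is limited). The gripper opens to 85 mm and grips with 20 to 120 N. Pads are 22 mm wide; open, the fingers measure 114 mm over their backs; the gripper's body (76 mm by 85 mm) begins 54 mm behind the grasp point. The pads swing forward as they close: fully open they stand 13 mm farther back than shut.
Start: joints at [1.129, 0.333, 0.04, 1.465, -0.013, 1.343, -0.059], TCP at [218.458, -612.16, 231.308] pointing down, gripper open.
Joint ranges: [-2.58, 2.58], [-0.38, 2.09], [-1.3, 1.39], [0.25, 2.4], [-1.5, 4.64], [0.08, 2.09], [-2.65, 2.65]. Speed limits (rad/s): [2.22, 2.22, 2.79, 2.79, 3.14, 3.14, 3.14].

INTERFACE

Orientations are given as [roll, pitch, yaw] about the fixed x, y, z axes, in that order (R = Rz(yaw) Ry(pitch) Rx(roll)).
In Python, from workcell import robot, camera, spotter gives the robot as it stands.
- The arm moves only by the tool play_rows, never from a script. Its arguments are lists of equal length, an entry for each row: "travel": the shift along the tool's x, y, z in m, a list of three; "angular": the turn, a rotation vector about the tool's x, y, z in rad, a list of three; "gripper": the finger opening in m, from 0 to 0.0854. In form: {"travel": [[x, y, z], ...], "angular": [[rx, ry, rz], ...], "gripper": [gripper, ...]}. A call has 1 to 20 rows; each row shifts and turns the commanded pose from where the row before left it, along the tool's axes as they then stand; what a row does not reach is not made up. A row lasts 1/8 s, in which the tool goes at most 62.5 mm and 10.7 degrees, less where a joint would pass 70% of its speed; a pose out of reach is approached as far as the arm can. A call with a gripper value outside its range is refused whole. The fingers move at their own pace and stop on an object; "squeeze" is the grip in N (left out, the last holds). Time passes only in rows, so rows that do not move let the fingers close. It gives the time, the measured TCP pose, the force and the opening at its end, in the units of the state.
- robot.read_state(): the state, without advancing time (a new reading comes with each control period).
- camera(name): name is "scene" or "top" or "wrist"; returns a dict with "image" (400x640x3 uint8, red, green, blue), "intrinsics" (3x3 intrinsics, pixels), "R" (3x3) and "t" (3): a world point X has camera coordinates R X + t. Camera axes: x right, y down, z forward; pixel columns grow to the right and rows downward; lengths in mm; the calibration is good to about 2 mm. A picture is of the moment at which its call begins. There is no depth.
- robot.job_done(): hands the job in, once; it reports no verdict.
Trained networks look in the newest picture that a camera, given by its name, has taken for a name from the list of things; names that differ only in an ending like _2 or _b are one class to them, and where a whole thing is asked for, a point or a joint stands for the part that bears it (a point fixed in the world has none). Each returns a list of dicts, best first, with "score" (0 to 1); they miss things now and then, are a little off and sometimes report something else, mostly with a low value. They report only what shows in the picture. A call takes as long as a camera call. They do not tell look-alikes from the thing itself.
- spotter.boxes_of(camera, query): "point" ([x, y, z] in mm, in world coordinates, good to about 4 mm: the middle of the surface that is visible of it).
The state is a dict: "t": time; "joints": joint angles; "qvel": joint speeds; "tau": joint torques, N m; "eef_pos": TCP position; "tcp_rot": TCP orientation; "contact_force": force on the tool from outside, world axes, zero at the start; "ft_torque": the same for the moment, N m; "width": finger opening in mm.
Only numpy, scipy, OpenCV 4.12 (cv2) and the standard library are available. Lean on these libraries where they do the work, as an engineer would, in place of code of your own. Each camera call takes 0.05 s, during which the arm holds its last target.

## Working session

There is one attempt and no reset: what is moved stays moved. The work goes in short steps, Python scripts to look and compute and a tool call to move; the robot and the scene stay as the last step left them, time stands still between calls to the robot, and variables do not carry over. Pictures are saved under pics/ and viewed, and the job is handed in when it is done.

Besides the shell and the picture viewer there is one more tool, called after "Call:" as name(argument=value, ...) on one line, values as JSON. play_rows: Moves the arm, as the interface text tells. Its arguments: {"type":"object","properties":{"travel":{"type":"array","items":{"type":"array","items":{"type":"number"}}},"angular":{"type":"array","items":{"type":"array","items":{"type":"number"}}},"gripper":{"type":"array","items":{"type":"number"}},"squeeze":{"type":"number"}},"required":["travel","angular","gripper"]}

```bash
mkdir -p pics; ls; python3 - <<'E'
from workcell import robot,camera,spotter
import cv2
for n in ["scene","top","wrist"]:
    c=camera(n); cv2.imwrite(f"pics/{n}0.png",cv2.cvtColor(c["image"],cv2.COLOR_RGB2BGR))
    print(n,c["intrinsics"].tolist(),c["R"].round(4).tolist(),c["t"].round(1).tolist())
print(robot.read_state()); print(robot.grip_point_offset)
for n in ["scene","top"]:
    for q in ["jig","jar","press_board","grip","mat","scale","jar_a","syrup_bottle","tape_roll","spare_lid","dipper","label"]:
        print(n,q,[( [round(float(v)) for v in d["point"]],round(d["score"],2)) for d in spotter.boxes_of(n,q)[:4]])
E
```

```text
pics
scene [[416.70259157744437, 0.0, 316.77506812756013], [0.0, 416.70259157744437, 198.54468967412433], [0.0, 0.0, 1.0]] [[0.0751, 0.9972, -0.0009], [0.7891, -0.0599, -0.6113], [-0.6096, 0.0452, -0.7914]] [-52.3, -382.3, 1343.2]
top [[469.66364182519936, 0.0, 325.13655128992497], [0.0, 469.66364182519936, 200.08315740682795], [0.0, 0.0, 1.0]] [[-0.0208, -0.9994, -0.0284], [-0.9957, 0.0233, -0.0899], [0.0905, 0.0264, -0.9955]] [25.3, 505.0, 1299.2]
wrist [[359.12574024509445, 0.0, 314.5436120679335], [0.0, 359.12574024509445, 199.2965314728756], [0.0, 0.0, 1.0]] [[0.337, -0.9415, -0.0013], [-0.8915, -0.3195, 0.3211], [-0.3027, -0.1071, -0.947]] [-648.1, -42.3, 380.7]
{'t': 0.15, 'joints': array([ 1.12878236,  0.33373951,  0.039898  ,  1.46607151, -0.01337091,
        1.34330363, -0.05850957]), 'qvel': array([ 0.00102425,  0.00010857,  0.00207027, -0.00262625,  0.00100973,
        0.00111536, -0.00014832]), 'tau': array([ 2.34839514e-03, -6.59046078e+01,  1.36711434e+00, -4.05872440e+01,
        1.70557009e-02,  9.69124027e-03,  2.63272327e-06]), 'eef_pos': array([ 218.3258471 , -611
[... 997 characters left out ...]
[564, 21, 23], 0.56)]
top jig [([538, 19, 16], 0.88), ([533, -42, 74], 0.74), ([770, -51, 107], 0.29)]
top jar [([721, 217, 95], 0.97), ([531, -49, 68], 0.66), ([695, -225, 91], 0.61)]
top press_board [([447, -304, 17], 0.91), ([259, -280, 17], 0.77), ([532, -47, 68], 0.7), ([770, -48, 106], 0.7)]
top grip [([448, -310, 20], 0.69)]
top mat [([471, -295, -2], 0.88)]
top scale [([508, 288, 52], 0.81)]
top jar_a [([721, 217, 95], 0.97), ([531, -49, 68], 0.66), ([695, -225, 91], 0.61)]
top syrup_bottle [([768, -52, 108], 0.74)]
top tape_roll [([774, 57, 23], 0.9)]
top spare_lid [([678, 308, 15], 0.59)]
top dipper [([676, -378, 14], 0.55), ([531, -47, 69], 0.3)]
top label [([530, -48, 70], 0.57)]
```

View pics/scene0.png

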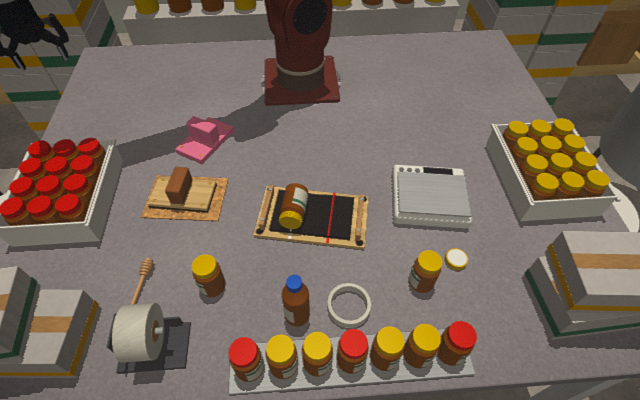

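View pics/top0.png

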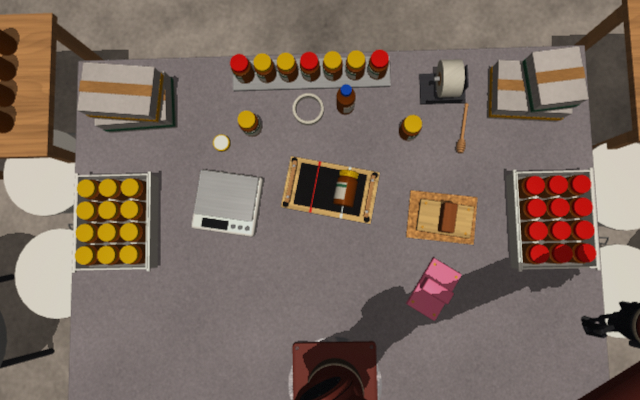

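View pics/wrist0.png

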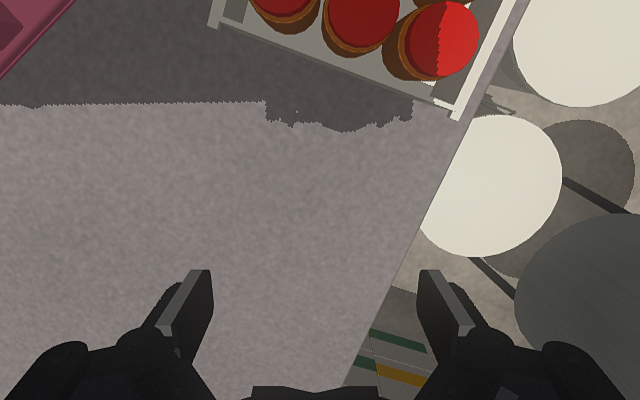

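```bash
cat > h.py <<'E'
import numpy as np,cv2
from workcell import robot,camera,spotter
def ray(c,px,z):
    K=np.array(c["intrinsics"]);R=np.array(c["R"]);t=np.array(c["t"])
    d=R.T@np.linalg.inv(K)@np.array([px[0],px[1],1.]);o=-R.T@t
    return o+d*(z-o[2])/d[2]
def proj(c,X):
    p=np.array(c["intrinsics"])@(np.array(c["R"])@np.array(X,float)+np.array(c["t"]));return p[:2]/p[2]
def crop(c,name,x0,y0,x1,y1,s):
    im=cv2.cvtColor(c["image"],cv2.COLOR_RGB2BGR)[y0:y1,x0:x1]
    cv2.imwrite("pics/"+name,cv2.resize(im,None,fx=s,fy=s,interpolation=cv2.INTER_CUBIC))
E
python3 - <<'E'
from h import *
c=camera("top");crop(c,"topj.png",270,140,400,230,6);crop(c,"topb.png",390,170,520,260,6)
c=camera("scene");crop(c,"scj.png",245,170,375,260,6);crop(c,"scb.png",130,150,240,230,7)
E
```

```text
(no output)
```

View pics/topj.png

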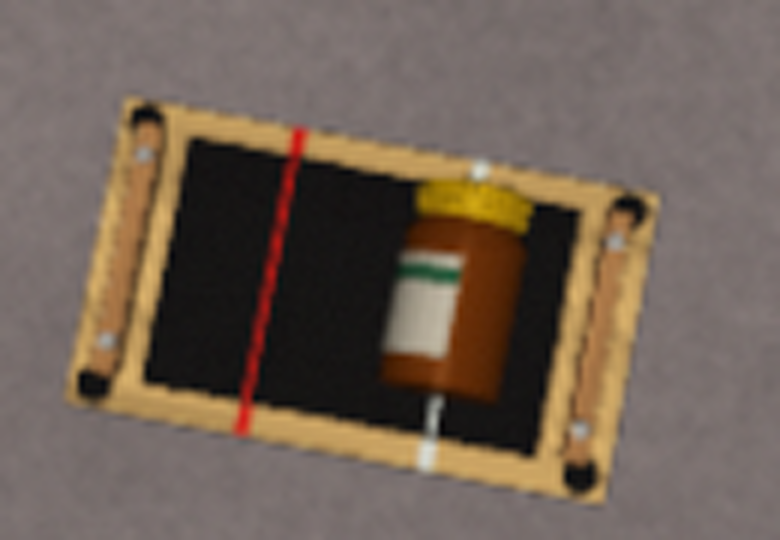

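View pics/topb.png

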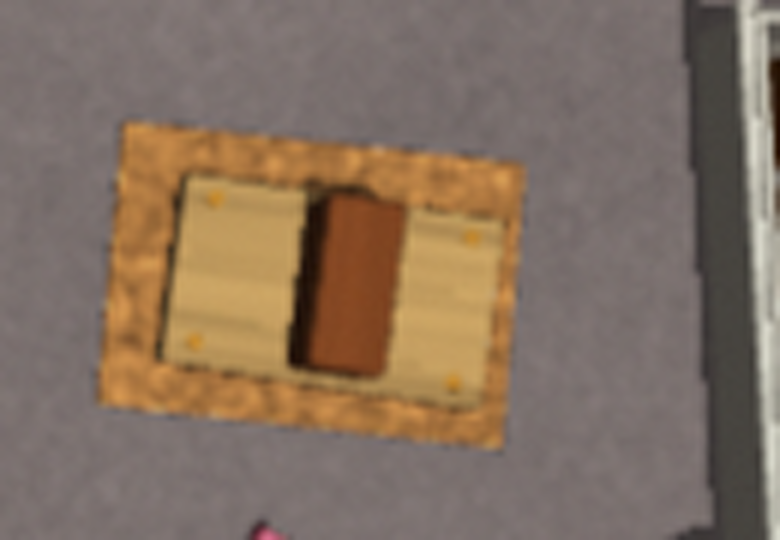

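View pics/scj.png

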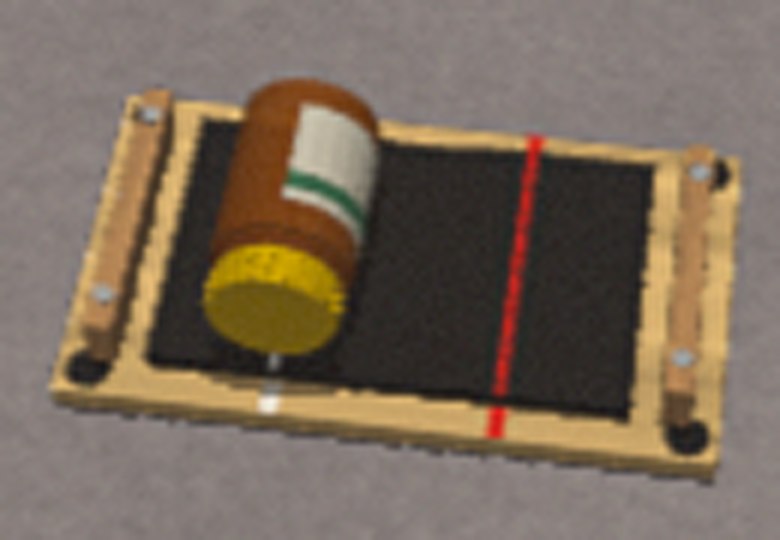

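View pics/scb.png

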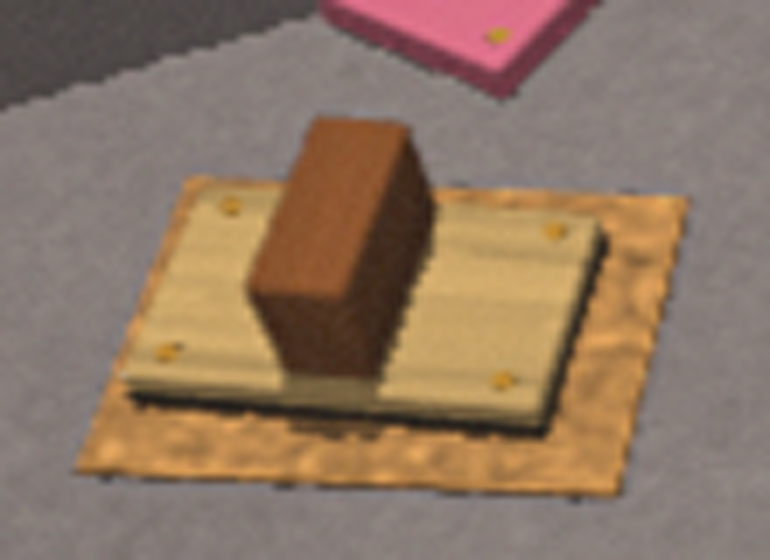

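```bash
cat >> h.py <<'E'
from scipy.optimize import least_squares
def fit(obs):
    # obs: list of (cam, px, local xyz). pose: x,y,yaw (upright), per fit
    def f(p):
        c,s=np.cos(p[2]),np.sin(p[2]);r=[]
        for cam,px,l in obs:
            X=[p[0]+c*l[0]-s*l[1],p[1]+s*l[0]+c*l[1],l[2]]
            r+=list(proj(cam,X)-px)
        return np.array(r)
    def go(p0): return least_squares(f,p0,x_scale=[100,100,1])
    s=min([go([500,-100,a]) for a in (0,1.5,-1.5,3)],key=lambda s:s.cost)
    return s.x,f(s.x).reshape(-1,2)
E
python3 - <<'E'
from h import *
T=camera("top");S=camera("scene")
def px(l,o,s): return [((u+.5)/s-.5+o[0],(v+.5)/s-.5+o[1]) for u,v in l]
def loc(hx,hy,z,order): return [(a*hx,b*hy,z) for a,b in order]
to=[(1,1),(1,-1),(-1,-1),(-1,1)]   # top: TL,TR,BR,BL  (up=+x,left=+y)
so=[(-1,-1),(-1,1),(1,1),(1,-1)]
D={"jig":((75,130,12),[(128,100),(657,195),(602,500),(70,400)],[(130,97),(740,160),(715,462),(55,390)],0),
"mat":((67.5,95,4),[(125,125),(525,160),(500,448),(100,402)],[(190,180),(690,197),(622,492),(78,470)],1),
"grip":((40,18,70),[(328,195),(408,205),(383,378),(306,368)],[(315,118),(408,125),(345,298),(252,290)],1),
"board":((45,75,20),[(186,178),(505,215),(480,408),(160,360)],[(205,190),(600,220),(545,415),(128,385)],1)}
for n,(h,t,s,k) in D.items():
    tp=px(t,[(270,140),(390,170)][k],6); sp=px(s,[(245,170),(130,150)][k],[6,7][k])
    a=[(T,p,l) for p,l in zip(tp,loc(*h,to))]; b=[(S,p,l) for p,l in zip(sp,loc(*h,so))]
    for nm,o in (("top",a),("scene",b),("both",a+b)):
        x,r=fit(o);print(n,nm,x.round(3),"rms",np.sqrt((r**2).mean()).round(2))
E
```

```text
jig top [ 5.37148e+02 -3.76000e-01  6.07700e+00] rms 0.66
jig scene [ 5.4245e+02  1.4250e+00 -2.0600e-01] rms 0.64
jig both [539.762   0.705   6.077] rms 0.95
mat top [ 4.52118e+02 -3.13628e+02 -1.26000e-01] rms 0.43
mat scene [ 4.57464e+02 -3.11133e+02 -1.24000e-01] rms 0.26
mat both [ 4.54338e+02 -3.12529e+02 -1.25000e-01] rms 0.77
grip top [ 4.46961e+02 -3.18770e+02 -1.74000e-01] rms 0.28
grip scene [ 4.55088e+02 -3.17199e+02 -1.49000e-01] rms 0.64
grip both [ 4.50289e+02 -3.18370e+02 -1.60000e-01] rms 1.11
board top [ 4.47920e+02 -3.19412e+02 -1.62000e-01] rms 0.45
board scene [ 4.56421e+02 -3.16558e+02 -1.62000e-01] rms 0.54
board both [ 4.51448e+02 -3.18304e+02 -1.62000e-01] rms 1.15
```

Call:
play_rows(travel=[[0,0,0],[0,0,0],[0,0,0],[0.0228,-0.0409,0],[0.0228,-0.0409,0],[0.0228,-0.0409,0],[0.0228,-0.0409,0],[0.0228,-0.0409,0],[0.0228,-0.0409,0],[0.0228,-0.0409,0],[0.0228,-0.0409,0],[0,0,0],[0,0,0]], angular=[[0,0,0.168],[0,0,0.168],[0,0,0.168],[0,0,0],[0,0,0],[0,0,0],[0,0,0],[0,0,0],[0,0,0],[0,0,0],[0,0,0],[0,0,0],[0,0,0]], gripper=[0.085,0.085,0.085,0.085,0.085,0.085,0.085,0.085,0.085,0.085,0.085,0.085,0.085])

```text
t: 3.18
eef_pos: [450.7, -318.9, 231.3]
tcp_rot: [3.141, 0.0, -0.161]
contact_force: [-0.8, -0.1, 0.3]
width: 85.0
```

```bash
python3 - <<'E'
from h import *
print(robot.read_state())
c=camera("wrist");cv2.imwrite("pics/w1.png",cv2.cvtColor(c["image"],cv2.COLOR_RGB2BGR))
print(-np.array(c["R"]).T@c["t"])
E
```

```text
{'t': 3.175, 'joints': array([ 0.65396025,  0.14230086, -0.13165157,  1.70025018,  0.01977928,
        1.30035787, -1.21372985]), 'qvel': array([ 0.01554527, -0.00055807,  0.01877401, -0.00015989,  0.00052018,
        0.00104083,  0.00124041]), 'tau': array([-1.72881290e+00, -5.11598539e+01, -1.87893122e+00, -4.01981699e+01,
       -1.95185719e-01, -1.81454862e-02, -5.09859156e-02]), 'eef_pos': array([ 450.71521041, -318.91735775,  231.34894642]), 'tcp_rot': array([ 3.14119725e+00,  2.04252962e-04, -1.61272133e-01]), 'contact_force': array([-0.79981881, -0.13636417,  0.34511253]), 'ft_torque': array([-0.06179096, -0.04021229, -0.02973846]), 'width': 85.0031977816629}
[ 532.04520107 -331.11130236  374.13104901]
```

View pics/w1.png

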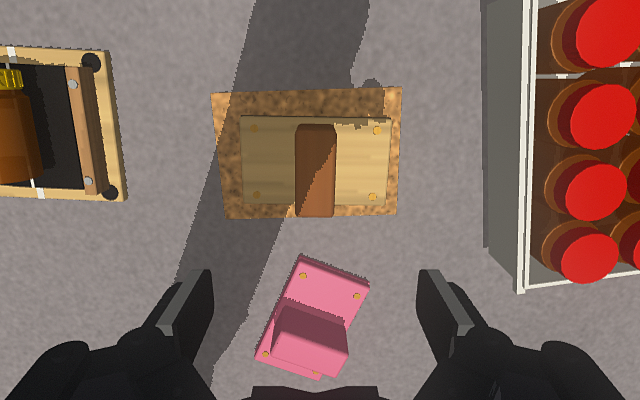

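```bash
python3 - <<'E'
from h import *
c=camera("wrist")
for X in [(450,-318,70),(450,-318,20),(450.7,-318.9,231),(451,-318,4)]: print(X,proj(c,X))
def loc(hx,hy,z,o): return [(a*hx,b*hy,z) for a,b in o]
# wrist: up=+x, right=-y ; TL,TR,BR,BL
to=[(1,1),(1,-1),(-1,-1),(-1,1)]
for n,h,p in [("mat",(67.5,95,4),[(211,93),(402,87),(396,215),(228,219)]),
 ("board",(45,75,20),[(240,115),(392,119),(389,206),(242,204)]),
 ("grip",(40,18,70),[(297,124),(336,124),(335,217),(295,217)])]:
    x,r=fit([(c,q,l) for q,l in zip(p,loc(*h,to))]);print(n,x.round(3),np.sqrt((r**2).mean()),r.round(1).tolist())
E
```

```text
(450, -318, 70) [314.0391869  177.25896468]
(450, -318, 20) [314.10707172 164.20121155]
(450.7, -318.9, 231) [315.27053019 269.49103491]
(451, -318, 4) [313.97142314 159.79195479]
mat [ 4.54439e+02 -3.13420e+02 -1.30000e-01] 1.048452601593643 [[-0.4, 0.1], [1.1, -0.2], [1.3, -0.2], [-2.2, 0.8]]
board [ 4.51207e+02 -3.19902e+02 -1.78000e-01] 1.3359509646443235 [[-1.1, 0.8], [2.1, -0.6], [-2.4, -0.0], [1.3, -0.3]]
grip [ 4.54267e+02 -3.20196e+02 -1.74000e-01] 1.6829300223684867 [[-2.1, 1.5], [1.9, 2.0], [-0.0, -1.8], [0.3, -2.2]]
```

Call:
play_rows(travel=[[0,0,0],[-0.0021,-0.0403,0],[-0.0021,-0.0403,0],[-0.0021,-0.0403,0],[-0.0021,-0.0403,0],[-0.0021,-0.0403,0],[-0.0021,-0.0403,0],[-0.0021,-0.0403,0],[-0.0021,-0.0403,0],[0,0,0],[0,0,0]], angular=[[0,0,0.045],[0,0,0],[0,0,0],[0,0,0],[0,0,0],[0,0,0],[0,0,0],[0,0,0],[0,0,0],[0,0,0],[0,0,0]], gripper=[0.085,0.085,0.085,0.085,0.085,0.085,0.085,0.085,0.085,0.085,0.085])

```text
t: 4.65
eef_pos: [500.5, -1.0, 231.3]
tcp_rot: [3.141, 0.0, -0.208]
contact_force: [0.8, -0.7, 0.1]
width: 85.2
```

```bash
python3 - <<'E'
from h import *
c=camera("wrist");im=cv2.cvtColor(c["image"],cv2.COLOR_RGB2BGR);cv2.imwrite("pics/w2.png",im)
crop(c,"w2c.png",170,60,470,260,2.6)
import pickle;pickle.dump(c,open("w2.pkl","wb"))
E
```

```text
(no output)
```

View pics/w2.png

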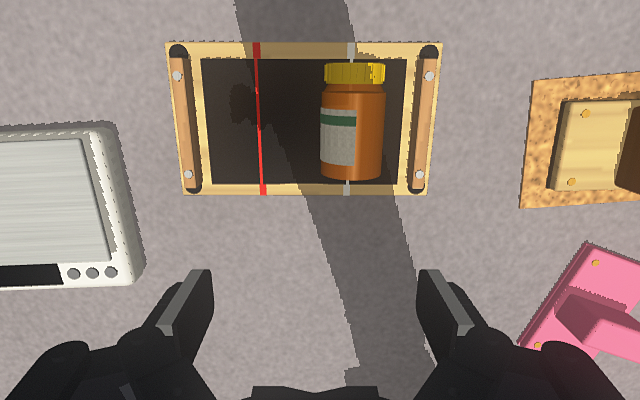

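View pics/w2c.png

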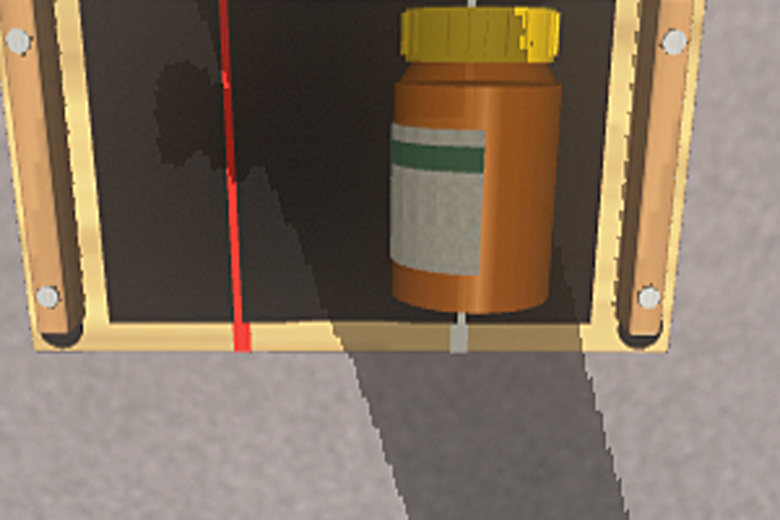

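```bash
python3 - <<'E'
from h import *
import pickle
c=pickle.load(open("w2.pkl","rb"))
to=[(1,1),(1,-1),(-1,-1),(-1,1)]
x,r=fit([(c,q,(a*75,b*130,12)) for q,(a,b) in zip([(166,43),(442,43),(427,194.5),(184,195)],to)]);print(x,r.round(1).tolist())
R=lambda a:np.array([[np.cos(a),-np.sin(a)],[np.sin(a),np.cos(a)]])
J=np.array([540,0.5]);A=-0.206
L=lambda X:R(A).T@(np.array(X)[:2]-x[:2])
for nm,p,z in [("red lo",(263,190),12),("red hi",(257,46),12),("white lo",(347,190),12),("white hi",(351,46),12)]: print(nm,L(ray(c,p,z)).round(1))
# jar silhouettes: fit cylinder lateral position
o=-np.array(c["R"]).T@c["t"]
for row,l,rr in [(150,320.5,383),(110,320.5,384.5)]:
    a=L(ray(c,(l,row),48));b=L(ray(c,(rr,row),48));print(row,a.round(1),b.round(1),(a+b).round(1)/2)
for p,z in [((350,181),40),((352,92),60),((352,84),55)]: print(p,L(ray(c,p,z)).round(1))
T=camera("top");S=camera("scene")
E
```

```text
[ 5.39961707e+02  1.68426265e+00 -2.05985940e-01] [[-2.2, -0.5], [2.2, -0.8], [1.0, 1.4], [-1.0, 1.2]]
red lo [-68.2  44.8]
red hi [71.9 43.7]
white lo [-68.3 -43.9]
white hi [ 71.8 -43.7]
150 [-18.8 -15.1] [-18.8 -72.4] [-18.8 -43.8]
110 [ 16.9 -15. ] [ 16.9 -71.6] [ 16.9 -43.3]
(350, 181) [-50.5 -43.9]
(352, 92) [ 32.6 -41.1]
(352, 84) [ 38.9 -41.4]
```

Call:
play_rows(travel=[[0,0,0],[0.0006,0.0402,0],[0.0006,0.0402,0],[0.0006,0.0402,0],[0.0006,0.0402,0],[0.0006,0.0402,0],[0.0006,0.0402,0],[0.0006,0.0402,0],[0.0006,0.0402,0],[0,0,0.04],[0,0,0.04],[0,0,0.03],[0,0,0],[0,0,0]], angular=[[0,0,-0.04],[0,0,0],[0,0,0],[0,0,0],[0,0,0],[0,0,0],[0,0,0],[0,0,0],[0,0,0],[0,0,0],[0,0,0],[0,0,0],[0,0,0],[0,0,0]], gripper=[0.085,0.085,0.085,0.085,0.085,0.085,0.085,0.085,0.085,0.085,0.085,0.085,0.085,0.085], squeeze=80)

```text
t: 6.55
eef_pos: [452.4, -318.3, 122.7]
tcp_rot: [3.141, -0.001, -0.167]
contact_force: [0.4, -0.0, -0.4]
width: 84.8
```

```bash
python3 - <<'E'
from h import *
c=camera("wrist");im=cv2.cvtColor(c["image"],cv2.COLOR_RGB2BGR);cv2.imwrite("pics/w3.png",im)
s=robot.read_state();print(s["eef_pos"],s["tcp_rot"],s["contact_force"])
E
```

```text
[ 452.77853728 -318.26735043  123.02194225] [ 3.14066437e+00 -2.13710099e-03 -1.66852991e-01] [-0.14514905  0.11707551  0.3511964 ]
```

View pics/w3.png

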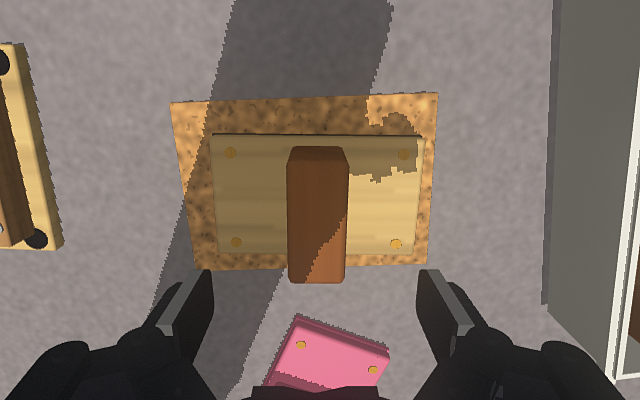

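```bash
python3 - <<'E'
from h import *
c=camera("wrist")
for p in [(289,282),(345,282),(287,163),(349,163),(317,282),(318,163)]: print(p,ray(c,p,70).round(1))
for p in [(230,153),(404,155),(396,244),(236,242)]: print(p,ray(c,p,20).round(1))
E
```

```text
(289, 282) [ 417.5 -295.3   70. ]
(345, 282) [ 411.8 -329.7   70. ]
(287, 163) [ 492.2 -308.4   70. ]
(349, 163) [ 486.5 -342.4   70. ]
(317, 282) [ 414.7 -312.5   70. ]
(318, 163) [ 489.3 -325.4   70. ]
(230, 153) [ 495.1 -265.1   20. ]
(404, 155) [ 473.8 -383.8   20. ]
(396, 244) [ 406.8 -372.    20. ]
(236, 242) [ 428.3 -253.3   20. ]
```

Call:
play_rows(travel=[[0,0,0.03],[0,0,0.03],[0,0,0.02],[0,0,0.0125],[0,0,0],[0,0,0],[0,0,0],[0,0,0],[0,0,0],[0,0,0],[0,0,0]], angular=[[0,0,0],[0,0,0],[0,0,0],[0,0,0],[0,0,0],[0,0,0],[0,0,0],[0,0,0],[0,0,0],[0,0,0],[0,0,0]], gripper=[0.085,0.085,0.085,0.085,0.085,0.03,0.03,0.03,0.03,0.03,0.03], squeeze=100)

```text
t: 8.02
eef_pos: [452.8, -318.0, 29.8]
tcp_rot: [3.141, -0.002, -0.166]
contact_force: [-0.7, 0.0, 6.2]
width: 35.3
```

Call:
play_rows(travel=[[0,0,-0.005],[0,0,-0.015],[0,0,-0.03],[0,0,-0.04],[0,0,-0.02],[0,0,0],[0,0,0],[0,0,0]], angular=[[0,0,0],[0,0,0],[0,0,0],[0,0,0],[0,0,0],[0,0,0],[0,0,0],[0,0,0]], gripper=[0.03,0.03,0.03,0.03,0.03,0.03,0.03,0.03])

```text
t: 9.02
eef_pos: [451.4, -317.0, 137.6]
tcp_rot: [-3.141, 0.002, -0.166]
contact_force: [0.2, -0.3, -2.6]
width: 35.1
```

```bash
python3 - <<'E'
from h import *
c=camera("wrist");im=cv2.cvtColor(c["image"],cv2.COLOR_RGB2BGR);cv2.imwrite("pics/w4.png",im)
for i in range(4):
  s=robot.read_state();print(s["eef_pos"],s["tcp_rot"],s["contact_force"],s["width"]); camera("top")
c=camera("scene");crop(c,"s4.png",120,110,300,230,4)
E
```

```text
[ 451.54209986 -317.07575455  137.70204977] [-3.14077133e+00  1.79570382e-03 -1.66184244e-01] [-0.14864302  0.44344743 -2.21274954] 34.908172445003515
[ 451.64923978 -317.1108492   137.83554213] [-3.14083617e+00  1.59833608e-03 -1.66174464e-01] [-0.10065205 -0.57641075 -2.10219592] 35.07205818924035
[ 451.77679984 -317.19004419  138.03074581] [-3.14098664e+00  1.23972728e-03 -1.66198955e-01] [ 1.14344588  0.22075345 -2.48491421] 35.05475724914205
[ 451.88394097 -317.26173861  138.2332516 ] [-3.14109058e+00  9.35414753e-04 -1.66221027e-01] [ 0.26438749 -0.36515729 -3.46166201] 34.69673702066977
```

View pics/w4.png

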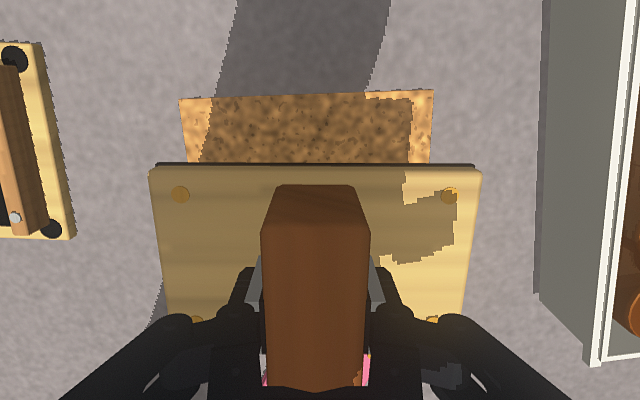

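View pics/s4.png

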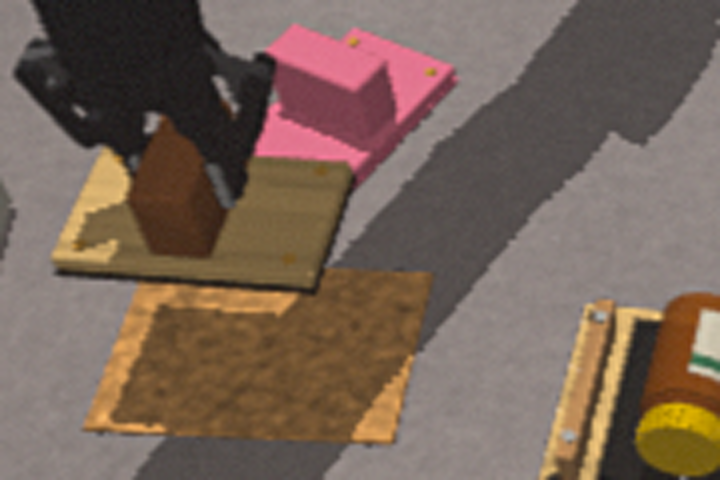

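Call:
play_rows(travel=[[0,0,0],[0.002,-0.0302,0],[0.002,-0.0302,0],[0.002,-0.0302,0],[0.002,-0.0302,0],[0.002,-0.0302,0],[0.002,-0.0302,0],[0.002,-0.0302,0],[0.002,-0.0302,0],[0,0,0.01],[0,0,0.01],[0,0,0.005],[0,0,0],[0,0,0],[0,0,0]], angular=[[0,0,0.04],[0,0,0],[0,0,0],[0,0,0],[0,0,0],[0,0,0],[0,0,0],[0,0,0],[0,0,0],[0,0,0],[0,0,0],[0,0,0],[0,0,0],[0,0,0],[0,0,0]], gripper=[0.03,0.03,0.03,0.03,0.03,0.03,0.03,0.03,0.03,0.03,0.03,0.03,0.03,0.03,0.03])

```text
t: 11.2
eef_pos: [517.5, -84.4, 114.2]
tcp_rot: [-3.142, -0.001, -0.207]
contact_force: [0.1, -0.4, -2.6]
width: 35.1
```

```bash
python3 - <<'E'
from h import *
F=[]
for i in range(4):
  s=robot.read_state();F.append(s["contact_force"]);print(s["eef_pos"].round(2),s["tcp_rot"].round(4),s["contact_force"].round(2)); camera("top")
print(np.mean(F,0))
c=camera("scene");crop(c,"s5.png",220,140,400,260,4)
c=camera("top");crop(c,"t5.png",260,120,440,240,4)
E
```

```text
[517.48 -84.42 114.18] [-3.1416e+00 -6.0000e-04 -2.0650e-01] [ 0.15 -0.37 -2.62]
[517.44 -84.34 114.13] [-3.1415e+00 -5.0000e-04 -2.0640e-01] [-1.38  0.53 -3.24]
[517.4  -84.3  114.09] [-3.1415e+00 -5.0000e-04 -2.0630e-01] [ 0.56  0.89 -3.2 ]
[517.36 -84.26 114.03] [-3.1416e+00 -3.0000e-04 -2.0620e-01] [-0.29  0.47 -3.27]
[-0.23903226  0.3790238  -3.08443761]
```

View pics/s5.png

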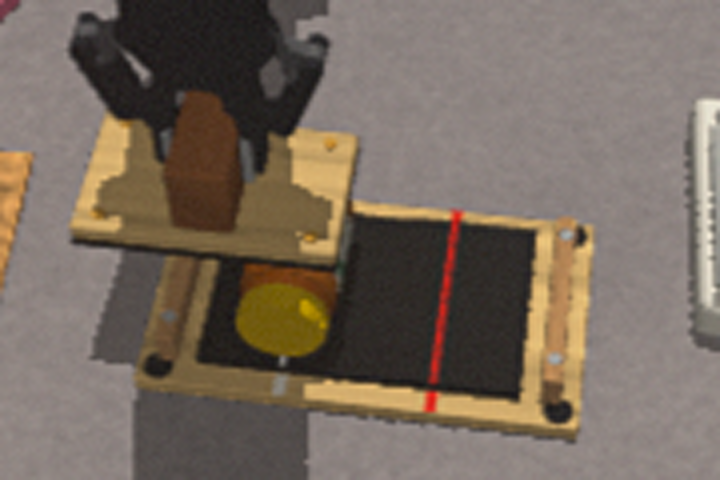

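View pics/t5.png

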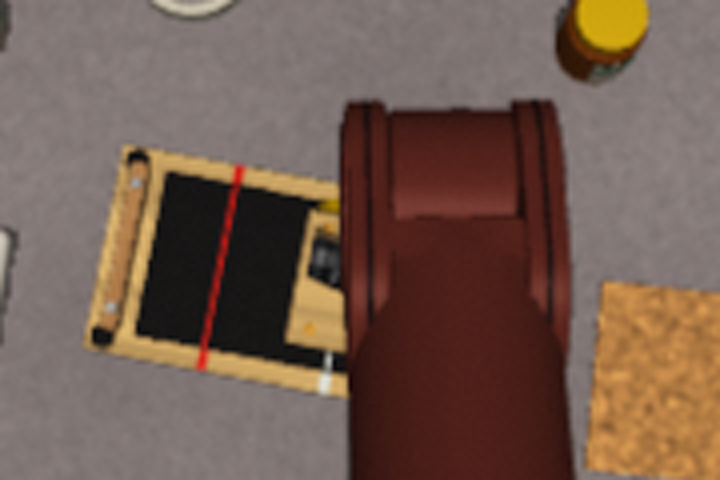

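Call:
play_rows(travel=[[0,0,0.004],[0,0,0.003],[0,0,0],[0,0,0.001],[0,0,0],[0,0,0]], angular=[[0,0,0],[0,0,0],[0,0,0],[0,0,0],[0,0,0],[0,0,0]], gripper=[0.03,0.03,0.03,0.03,0.03,0.03])

```text
t: 12.25
eef_pos: [517.3, -84.2, 105.9]
tcp_rot: [-3.142, -0.0, -0.206]
contact_force: [-0.6, 0.3, -1.6]
width: 35.1
```

Call:
play_rows(travel=[[0,0,0.001],[0,0,0],[0,0,0]], angular=[[0,0,0],[0,0,0],[0,0,0]], gripper=[0.03,0.03,0.03])

```text
t: 12.62
eef_pos: [517.2, -84.2, 104.8]
tcp_rot: [-3.142, -0.0, -0.206]
contact_force: [1.4, -1.1, -2.8]
width: 35.0
```

Call:
play_rows(travel=[[0,0,0.001],[0,0,0],[0,0,0]], angular=[[0,0,0],[0,0,0],[0,0,0]], gripper=[0.03,0.03,0.03])

```text
t: 13.0
eef_pos: [517.2, -84.2, 103.8]
tcp_rot: [-3.142, 0.0, -0.206]
contact_force: [0.8, -0.1, -3.0]
width: 34.9
```

Call:
play_rows(travel=[[0,0,0.001],[0,0,0],[0,0,0]], angular=[[0,0,0],[0,0,0],[0,0,0]], gripper=[0.03,0.03,0.03])

```text
t: 13.38
eef_pos: [517.2, -84.2, 102.8]
tcp_rot: [-3.142, 0.0, -0.206]
contact_force: [-0.6, -0.3, -2.1]
width: 35.2
```

Call:
play_rows(travel=[[0,0,0.0005],[0,0,0],[0,0,0]], angular=[[0,0,0],[0,0,0],[0,0,0]], gripper=[0.03,0.03,0.03])

```text
t: 13.75
eef_pos: [517.3, -84.2, 102.3]
tcp_rot: [-3.142, -0.0, -0.206]
contact_force: [0.4, -0.7, -2.9]
width: 35.4
```

Call:
play_rows(travel=[[0,0,0.0005],[0,0,0],[0,0,0]], angular=[[0,0,0],[0,0,0],[0,0,0]], gripper=[0.03,0.03,0.03])

```text
t: 14.12
eef_pos: [517.2, -84.2, 101.8]
tcp_rot: [-3.142, 0.0, -0.206]
contact_force: [0.8, 0.5, -2.8]
width: 34.9
```

Call:
play_rows(travel=[[0,0,0.0005],[0,0,0],[0,0,0]], angular=[[0,0,0],[0,0,0],[0,0,0]], gripper=[0.03,0.03,0.03])

```text
t: 14.5
eef_pos: [517.4, -84.2, 101.5]
tcp_rot: [-3.141, -0.0, -0.206]
contact_force: [-1.2, 0.2, 0.4]
width: 35.0
```

Call:
play_rows(travel=[[0,0,0.0005],[0,0,0],[0,0,0]], angular=[[0,0,0],[0,0,0],[0,0,0]], gripper=[0.03,0.03,0.03])

```text
t: 14.88
eef_pos: [517.6, -84.2, 101.4]
tcp_rot: [-3.141, -0.001, -0.206]
contact_force: [-2.5, 1.0, 5.8]
width: 34.9
```

```bash
cat > rd.py <<'E'
from h import *
n=0;F=[];
import sys
k=int(sys.argv[1]) if len(sys.argv)>1 else 2
for i in range(k):
  camera("wrist"); s=robot.read_state();F.append(s["contact_force"])
F=np.array(F);print(s["t"],s["eef_pos"].round(2),"rot",s["tcp_rot"].round(4),"Fz",F[:,2].round(1),"F",F.mean(0).round(2),"tq",s["ft_torque"].round(2))
E
python3 rd.py 3
```

```text
15.025 [517.54 -84.14 101.37] rot [-3.1415e+00 -6.0000e-04 -2.0610e-01] Fz [5.3 4.9 5.3] F [-2.1   0.25  5.16] tq [0.4  0.44 0.1 ]
```

Call:
play_rows(travel=[[0,0,0.0003],[0,0,0],[0,0,0]], angular=[[0,0,0],[0,0,0],[0,0,0]], gripper=[0.03,0.03,0.03])

```text
t: 15.4
eef_pos: [517.6, -84.1, 101.3]
tcp_rot: [-3.141, -0.001, -0.206]
contact_force: [-2.9, 0.0, 7.3]
width: 35.1
```

```bash
python3 rd.py 3
```

```text
15.55 [517.66 -84.1  101.35] rot [-3.1414e+00 -9.0000e-04 -2.0620e-01] Fz [8.6 7.4 8.2] F [-2.47  0.67  8.08] tq [0.55 0.64 0.12]
```

Call:
play_rows(travel=[[0,-0.002,0],[0,-0.002,0.0001]], angular=[[0,0,0],[0,0,0]], gripper=[0.03,0.03])

```text
t: 15.8
eef_pos: [518.5, -80.2, 101.3]
tcp_rot: [-3.141, -0.001, -0.206]
contact_force: [-3.8, -0.3, 8.2]
width: 35.1
```

```bash
python3 rd.py 2
```

```text
15.9 [518.59 -79.87 101.31] rot [-3.1412e+00 -1.0000e-03 -2.0580e-01] Fz [7.6 7.8] F [-2.37  1.09  7.74] tq [0.61 0.63 0.11]
```

Call:
play_rows(travel=[[0,-0.002,0],[0,-0.002,0.0001],[0,-0.002,0]], angular=[[0,0,0],[0,0,0],[0,0,0]], gripper=[0.03,0.03,0.03])

```text
t: 16.27
eef_pos: [519.8, -74.2, 101.3]
tcp_rot: [-3.141, -0.001, -0.206]
contact_force: [-3.3, 0.1, 8.2]
width: 35.0
```

```bash
python3 rd.py 2
```

```text
16.375 [519.85 -74.03 101.31] rot [-3.1412e+00 -1.1000e-03 -2.0590e-01] Fz [8.  7.9] F [-1.96  0.97  7.98] tq [0.65 0.67 0.08]
```

Force steady at about 10.8 N on the jar (jar at ≈ +5 mm).

Call:
play_rows(travel=[[0,-0.002,0],[0,-0.002,0.0001],[0,-0.002,0]], angular=[[0,0,0],[0,0,0],[0,0,0]], gripper=[0.03,0.03,0.03])

```text
t: 16.75
eef_pos: [521.1, -68.4, 101.3]
tcp_rot: [-3.141, -0.001, -0.206]
contact_force: [-3.2, 1.0, 9.7]
width: 35.3
```

```bash
python3 rd.py 2
```

```text
16.85 [521.14 -68.14 101.3 ] rot [-3.1412e+00 -1.3000e-03 -2.0590e-01] Fz [9.5 9.3] F [-2.33  0.14  9.39] tq [0.68 0.69 0.08]
```

Call:
play_rows(travel=[[0,-0.002,-0.0001],[0,-0.002,0],[0,-0.002,0]], angular=[[0,0,0],[0,0,0],[0,0,0]], gripper=[0.03,0.03,0.03])

```text
t: 17.23
eef_pos: [522.3, -62.5, 101.3]
tcp_rot: [-3.141, -0.001, -0.206]
contact_force: [-2.9, 0.4, 8.6]
width: 35.1
```

```bash
python3 rd.py 2
```

```text
17.325 [522.39 -62.28 101.32] rot [-3.1412e+00 -1.3000e-03 -2.0590e-01] Fz [7.6 8.4] F [-2.48  1.21  8.01] tq [0.56 0.56 0.11]
```

Call:
play_rows(travel=[[0,-0.002,0],[0,-0.002,0]], angular=[[0,0,0],[0,0,0]], gripper=[0.03,0.03])

```text
t: 17.58
eef_pos: [523.1, -58.6, 101.3]
tcp_rot: [-3.141, -0.001, -0.206]
contact_force: [-1.9, 1.0, 7.7]
width: 35.0
```

```bash
python3 rd.py 2
```

```text
17.675 [523.23 -58.31 101.28] rot [-3.1411e+00 -1.3000e-03 -2.0580e-01] Fz [7.2 8.2] F [-2.48  0.76  7.7 ] tq [0.58 0.52 0.11]
```

Call:
play_rows(travel=[[0,-0.002,0.0001],[0,-0.002,0.0001]], angular=[[0,0,0],[0,0,0]], gripper=[0.03,0.03])

```text
t: 17.92
eef_pos: [524.1, -54.6, 101.2]
tcp_rot: [-3.141, -0.001, -0.206]
contact_force: [-2.8, 0.5, 9.2]
width: 34.8
```

```bash
python3 rd.py 2
```

```text
18.025 [524.11 -54.34 101.19] rot [-3.141e+00 -1.500e-03 -2.057e-01] Fz [8.1 8.9] F [-2.63  1.22  8.47] tq [0.64 0.5  0.02]
```

Call:
play_rows(travel=[[0,-0.002,0.0001],[0,-0.002,0.0001]], angular=[[0,0,0],[0,0,0]], gripper=[0.03,0.03])

```text
t: 18.27
eef_pos: [524.9, -50.6, 101.1]
tcp_rot: [-3.141, -0.002, -0.206]
contact_force: [-3.8, 1.0, 8.8]
width: 34.8
```

```bash
python3 rd.py 2
```

```text
18.375 [524.98 -50.34 101.02] rot [-3.1409e+00 -1.6000e-03 -2.0570e-01] Fz [9.  8.8] F [-1.93  1.29  8.86] tq [0.64 0.56 0.08]
```

Call:
play_rows(travel=[[0,-0.002,0.0001],[0,-0.002,0.0001]], angular=[[0,0,0],[0,0,0]], gripper=[0.03,0.03])

```text
t: 18.62
eef_pos: [525.8, -46.7, 100.9]
tcp_rot: [-3.141, -0.002, -0.206]
contact_force: [-2.7, 1.0, 9.5]
width: 34.9
```

```bash
python3 rd.py 2
```

```text
18.725 [525.85 -46.36 100.86] rot [-3.1408e+00 -1.7000e-03 -2.0570e-01] Fz [8.4 9.6] F [-2.23  1.61  9.03] tq [0.62 0.54 0.08]
```

Call:
play_rows(travel=[[0,-0.002,0.0001],[0,-0.002,0.0001],[0,-0.002,0.0001]], angular=[[0,0,0],[0,0,0],[0,0,0]], gripper=[0.03,0.03,0.03])

```text
t: 19.1
eef_pos: [527.1, -40.7, 100.5]
tcp_rot: [-3.141, -0.002, -0.206]
contact_force: [-1.8, 1.4, 8.0]
width: 35.3
```

```bash
python3 rd.py 2
```

```text
19.2 [527.09 -40.44 100.51] rot [-3.1408e+00 -1.7000e-03 -2.0570e-01] Fz [7.6 8.1] F [-1.65  2.08  7.85] tq [0.66 0.44 0.02]
```

Call:
play_rows(travel=[[0,-0.002,0.00015],[0,-0.002,0.00015],[0,-0.002,0.00015]], angular=[[0,0,0],[0,0,0],[0,0,0]], gripper=[0.03,0.03,0.03])

```text
t: 19.58
eef_pos: [528.3, -34.8, 100.1]
tcp_rot: [-3.141, -0.002, -0.206]
contact_force: [-0.7, 0.6, 8.3]
width: 35.1
```

```bash
python3 rd.py 2
```

```text
19.675 [528.39 -34.52 100.06] rot [-3.1407e+00 -1.8000e-03 -2.0570e-01] Fz [7.6 7.7] F [-1.38  1.55  7.68] tq [0.62 0.38 0.01]
```

Call:
play_rows(travel=[[0,-0.002,0.00017],[0,-0.002,0.00017],[0,-0.002,0.00017]], angular=[[0,0,0],[0,0,0],[0,0,0]], gripper=[0.03,0.03,0.03])

```text
t: 20.05
eef_pos: [529.6, -28.9, 99.5]
tcp_rot: [-3.141, -0.002, -0.206]
contact_force: [-2.3, 1.2, 7.8]
width: 35.0
```

```bash
python3 rd.py 2
```

```text
20.15 [529.62 -28.61  99.52] rot [-3.1406e+00 -1.8000e-03 -2.0560e-01] Fz [6.8 7.6] F [-0.98  2.34  7.23] tq [0.63 0.34 0.01]
```

Call:
play_rows(travel=[[0,-0.002,0.0002],[0,-0.002,0.0002],[0,-0.002,0.0002]], angular=[[0,0,0],[0,0,0],[0,0,0]], gripper=[0.03,0.03,0.03])

```text
t: 20.52
eef_pos: [530.9, -23.0, 99.0]
tcp_rot: [-3.141, -0.002, -0.206]
contact_force: [-1.3, 1.3, 7.2]
width: 35.1
```

```bash
python3 rd.py 2
```

```text
20.625 [530.91 -22.73  98.98] rot [-3.1406e+00 -2.0000e-03 -2.0560e-01] Fz [7.9 7.6] F [-1.43  1.42  7.76] tq [0.56 0.37 0.01]
```

Call:
play_rows(travel=[[0,-0.002,0.0002],[0,-0.002,0.00017],[0,-0.002,0.00016]], angular=[[0,0,0],[0,0,0],[0,0,0]], gripper=[0.03,0.03,0.03])

```text
t: 21.0
eef_pos: [532.1, -17.2, 98.6]
tcp_rot: [-3.141, -0.002, -0.206]
contact_force: [-1.5, 0.6, 8.6]
width: 35.2
```

```bash
python3 rd.py 2
```

```text
21.1 [532.18 -17.01  98.53] rot [-3.1407e+00 -2.1000e-03 -2.0570e-01] Fz [8.  8.4] F [-1.53  0.73  8.17] tq [ 0.44  0.37 -0.05]
```

Call:
play_rows(travel=[[0,-0.002,0.00013],[0,-0.002,0.00012],[0,-0.002,0.0001]], angular=[[0,0,0],[0,0,0],[0,0,0]], gripper=[0.03,0.03,0.03])

```text
t: 21.48
eef_pos: [533.5, -11.5, 98.4]
tcp_rot: [-3.141, -0.002, -0.206]
contact_force: [-2.6, 0.9, 11.0]
width: 35.2
```

```bash
python3 rd.py 2
```

```text
21.575 [533.49 -11.3   98.37] rot [-3.1409e+00 -2.3000e-03 -2.0580e-01] Fz [10.4 10.7] F [-1.83  0.88 10.53] tq [0.33 0.49 0.08]
```

Call:
play_rows(travel=[[0,-0.002,-0.0002],[0,-0.002,0]], angular=[[0,0,0],[0,0,0]], gripper=[0.03,0.03])

```text
t: 21.82
eef_pos: [534.2, -7.8, 98.4]
tcp_rot: [-3.141, -0.002, -0.206]
contact_force: [-1.5, 0.2, 8.6]
width: 34.9
```

```bash
python3 rd.py 2
```

```text
21.925 [534.27  -7.51  98.39] rot [-3.141e+00 -2.300e-03 -2.059e-01] Fz [7.7 8.8] F [-1.03  0.59  8.26] tq [0.2  0.33 0.04]
```

Call:
play_rows(travel=[[0,-0.002,0],[0,-0.002,-0.0001]], angular=[[0,0,0],[0,0,0]], gripper=[0.03,0.03])

```text
t: 22.18
eef_pos: [535.0, -3.9, 98.4]
tcp_rot: [-3.141, -0.002, -0.206]
contact_force: [-0.5, -0.6, 6.7]
width: 35.2
```

```bash
python3 rd.py 2
```

```text
22.275 [535.07  -3.64  98.38] rot [-3.141e+00 -2.200e-03 -2.060e-01] Fz [6.7 6.8] F [-0.46  0.34  6.79] tq [0.13 0.24 0.01]
```

Call:
play_rows(travel=[[0,-0.002,0.0001],[0,-0.002,0]], angular=[[0,0,0],[0,0,0]], gripper=[0.03,0.03])

```text
t: 22.52
eef_pos: [535.9, 0.1, 98.4]
tcp_rot: [-3.141, -0.002, -0.206]
contact_force: [-0.9, 0.6, 8.2]
width: 34.6
```

```bash
python3 rd.py 2
```

```text
22.625 [5.3595e+02 3.2000e-01 9.8380e+01] rot [-3.141e+00 -2.300e-03 -2.059e-01] Fz [7.5 8.6] F [-1.74  0.17  8.04] tq [ 0.15  0.25 -0.03]
```

Call:
play_rows(travel=[[0,-0.002,0],[0,-0.002,-0.0001]], angular=[[0,0,0],[0,0,0]], gripper=[0.03,0.03])

```text
t: 22.88
eef_pos: [536.7, 3.9, 98.4]
tcp_rot: [-3.141, -0.002, -0.206]
contact_force: [-1.0, 0.3, 7.1]
width: 35.0
```

```bash
python3 rd.py 2
```

```text
22.975 [536.75   4.23  98.4 ] rot [-3.141e+00 -2.300e-03 -2.059e-01] Fz [6.5 6.5] F [-0.18 -0.27  6.52] tq [0.05 0.22 0.03]
```

Call:
play_rows(travel=[[0,-0.002,0.0001],[0,-0.002,0]], angular=[[0,0,0],[0,0,0]], gripper=[0.03,0.03])

```text
t: 23.22
eef_pos: [537.6, 7.9, 98.4]
tcp_rot: [-3.141, -0.002, -0.206]
contact_force: [-1.0, 0.2, 7.4]
width: 35.1
```

```bash
python3 rd.py 2
```

```text
23.325 [537.62   8.12  98.41] rot [-3.141e+00 -2.400e-03 -2.059e-01] Fz [7.5 8.1] F [-0.57 -0.23  7.84] tq [0.07 0.25 0.02]
```

Call:
play_rows(travel=[[0,-0.002,0],[0,-0.002,-5e-05]], angular=[[0,0,0],[0,0,0]], gripper=[0.03,0.03])

```text
t: 23.58
eef_pos: [538.4, 11.7, 98.4]
tcp_rot: [-3.141, -0.002, -0.206]
contact_force: [-0.7, 0.5, 7.8]
width: 35.0
```

```bash
python3 rd.py 2
```

```text
23.675 [538.44  12.05  98.4 ] rot [-3.141e+00 -2.400e-03 -2.059e-01] Fz [6.4 7.8] F [-0.36  0.17  7.06] tq [0.05 0.16 0.03]
```

Call:
play_rows(travel=[[0,-0.002,5e-05],[0,-0.002,0]], angular=[[0,0,0],[0,0,0]], gripper=[0.03,0.03])

```text
t: 23.92
eef_pos: [539.3, 15.7, 98.4]
tcp_rot: [-3.141, -0.003, -0.206]
contact_force: [-1.3, -0.9, 8.0]
width: 34.4
```

```bash
python3 rd.py 2
```

```text
24.025 [539.29  15.93  98.42] rot [-3.141e+00 -2.500e-03 -2.059e-01] Fz [7.5 8.3] F [-0.05  0.23  7.85] tq [ 0.01  0.24 -0.1 ]
```

Call:
play_rows(travel=[[0,-0.002,-5e-05],[0,-0.002,-0.0001]], angular=[[0,0,0],[0,0,0]], gripper=[0.03,0.03])

```text
t: 24.28
eef_pos: [540.1, 19.5, 98.5]
tcp_rot: [-3.141, -0.002, -0.206]
contact_force: [-1.0, 0.1, 7.1]
width: 34.8
```

```bash
python3 rd.py 2
```

```text
24.375 [540.12  19.67  98.55] rot [-3.1411e+00 -2.5000e-03 -2.0610e-01] Fz [7.5 7.5] F [-0.67  0.17  7.48] tq [-0.18  0.18 -0.02]
```

Call:
play_rows(travel=[[0,-0.002,-0.0001],[0,-0.002,-0.00012]], angular=[[0,0,0],[0,0,0]], gripper=[0.03,0.03])

```text
t: 24.62
eef_pos: [540.9, 23.2, 98.7]
tcp_rot: [-3.141, -0.003, -0.206]
contact_force: [0.2, -1.5, 7.2]
width: 34.9
```

```bash
python3 rd.py 2
```

```text
24.725 [540.94  23.44  98.76] rot [-3.1413e+00 -2.6000e-03 -2.0620e-01] Fz [7.2 6.4] F [-0.7  -0.4   6.81] tq [-0.29  0.15  0.  ]
```

Call:
play_rows(travel=[[0,-0.002,-0.0001],[0,-0.002,-0.0001]], angular=[[0,0,0],[0,0,0]], gripper=[0.03,0.03])

```text
t: 24.98
eef_pos: [541.8, 27.0, 99.0]
tcp_rot: [3.142, -0.003, -0.207]
contact_force: [-1.2, -1.3, 9.7]
width: 34.9
```

```bash
python3 rd.py 2
```

```text
25.075 [541.81  27.27  99.03] rot [-3.1414e+00 -2.6000e-03 -2.0630e-01] Fz [8.  7.6] F [-0.24 -1.11  7.77] tq [-0.37  0.27 -0.  ]
```

Call:
play_rows(travel=[[0,-0.002,-0.00015],[0,-0.002,-0.00015]], angular=[[0,0,0],[0,0,0]], gripper=[0.03,0.03])

```text
t: 25.32
eef_pos: [542.6, 30.9, 99.4]
tcp_rot: [3.142, -0.003, -0.207]
contact_force: [-0.7, -1.4, 8.4]
width: 35.5
```

```bash
python3 rd.py 2
```

```text
25.425 [542.66  31.16  99.41] rot [-3.1414e+00 -2.7000e-03 -2.0630e-01] Fz [8.2 8.8] F [-0.56 -1.07  8.51] tq [-0.41  0.21  0.03]
```

Call:
play_rows(travel=[[0,-0.002,-0.0002],[0,-0.002,-0.0002]], angular=[[0,0,0],[0,0,0]], gripper=[0.03,0.03])

```text
t: 25.68
eef_pos: [543.4, 34.8, 99.7]
tcp_rot: [3.142, -0.003, -0.207]
contact_force: [-0.5, -1.4, 8.1]
width: 35.1
```

```bash
python3 rd.py 2
```

```text
25.775 [543.5   35.06  99.77] rot [-3.1414e+00 -2.8000e-03 -2.0630e-01] Fz [8.5 8.6] F [-0.24 -1.75  8.53] tq [-0.39  0.11  0.02]
```

Call:
play_rows(travel=[[0,-0.002,-0.0002],[0,-0.002,-0.0002],[0,-0.002,-0.00018]], angular=[[0,0,0],[0,0,0],[0,0,0]], gripper=[0.03,0.03,0.03])

```text
t: 26.15
eef_pos: [544.7, 40.7, 100.3]
tcp_rot: [-3.142, -0.003, -0.207]
contact_force: [-0.8, -0.8, 7.7]
width: 35.0
```

```bash
python3 rd.py 2
```

```text
26.25 [544.74  41.   100.29] rot [-3.1413e+00 -2.8000e-03 -2.0620e-01] Fz [7.5 7. ] F [ 0.22 -0.78  7.22] tq [-0.41  0.09  0.01]
```

Call:
play_rows(travel=[[0,-0.002,-0.00015],[0,-0.002,-0.00013],[0,-0.002,-0.00012]], angular=[[0,0,0],[0,0,0],[0,0,0]], gripper=[0.03,0.03,0.03])

```text
t: 26.62
eef_pos: [546.0, 46.6, 100.7]
tcp_rot: [-3.141, -0.003, -0.207]
contact_force: [-0.3, -1.5, 7.4]
width: 35.1
```

```bash
python3 rd.py 2
```

```text
26.725 [546.02  46.92 100.73] rot [-3.1412e+00 -2.9000e-03 -2.0620e-01] Fz [7.  7.3] F [ 0.26 -0.46  7.16] tq [-0.39  0.05  0.02]
```

Call:
play_rows(travel=[[0,-0.002,-0.0001],[0,-0.002,-8e-05],[0,-0.002,-8e-05]], angular=[[0,0,0],[0,0,0],[0,0,0]], gripper=[0.03,0.03,0.03])

```text
t: 27.1
eef_pos: [547.3, 52.6, 101.0]
tcp_rot: [-3.141, -0.003, -0.206]
contact_force: [0.2, -0.8, 8.7]
width: 35.0
```

```bash
python3 rd.py 2
```

```text
27.2 [547.31  52.89 101.05] rot [-3.1411e+00 -3.0000e-03 -2.0610e-01] Fz [7.7 8.2] F [ 0.67 -0.9   7.91] tq [-0.4   0.05  0.01]
```

Call:
play_rows(travel=[[0,-0.002,-8e-05],[0,-0.002,-7e-05],[0,-0.002,-6e-05]], angular=[[0,0,0],[0,0,0],[0,0,0]], gripper=[0.03,0.03,0.03])

```text
t: 27.58
eef_pos: [548.5, 58.6, 101.3]
tcp_rot: [-3.141, -0.003, -0.206]
contact_force: [-0.7, -0.9, 7.3]
width: 35.0
```

```bash
python3 rd.py 2
```

```text
27.675 [548.58  58.89 101.27] rot [-3.1409e+00 -3.1000e-03 -2.0600e-01] Fz [7.5 8.3] F [ 0.95 -0.18  7.89] tq [-0.35 -0.03  0.02]
```

Call:
play_rows(travel=[[0,-0.002,-5e-05],[0,-0.002,-4e-05],[0,-0.002,-4e-05]], angular=[[0,0,0],[0,0,0],[0,0,0]], gripper=[0.03,0.03,0.03])

```text
t: 28.05
eef_pos: [549.8, 64.5, 101.4]
tcp_rot: [-3.141, -0.003, -0.206]
contact_force: [0.8, -0.5, 6.7]
width: 35.2
```

```bash
python3 rd.py 2
```

```text
28.15 [549.83  64.78 101.38] rot [-3.1409e+00 -3.1000e-03 -2.0600e-01] Fz [7.6 8.1] F [-0.06  0.4   7.83] tq [-0.32 -0.06  0.07]
```

Call:
play_rows(travel=[[0,-0.002,-2e-05],[0,-0.002,0],[0,-0.002,0],[0,-0.002,0]], angular=[[0,0,0],[0,0,0],[0,0,0],[0,0,0]], gripper=[0.03,0.03,0.03,0.03])

```text
t: 28.65
eef_pos: [551.5, 72.4, 101.4]
tcp_rot: [-3.141, -0.003, -0.206]
contact_force: [1.2, -0.9, 7.3]
width: 34.7
```

```bash
python3 rd.py 2
```

```text
28.75 [551.56  72.65 101.45] rot [-3.1408 -0.0034 -0.2059] Fz [6.3 8. ] F [0.71 0.45 7.15] tq [-0.28 -0.11  0.05]
```

Call:
play_rows(travel=[[0,-0.002,0],[0,-0.002,0],[0,-0.002,0],[0,-0.002,0]], angular=[[0,0,0],[0,0,0],[0,0,0],[0,0,0]], gripper=[0.03,0.03,0.03,0.03])

```text
t: 29.25
eef_pos: [553.2, 80.2, 101.4]
tcp_rot: [-3.141, -0.003, -0.206]
contact_force: [0.6, 0.5, 6.7]
width: 35.0
```

```bash
python3 rd.py 2; python3 - <<'E'
from h import *
c=camera("scene");crop(c,"s6.png",245,170,395,270,5)
import pickle;pickle.dump(c,open("s6.pkl","wb"))
E
```

```text
29.35 [553.21  80.48 101.42] rot [-3.1408 -0.0034 -0.2059] Fz [6.4 7.3] F [ 1.09 -0.1   6.85] tq [-0.35 -0.23  0.08]
```

View pics/s6.png

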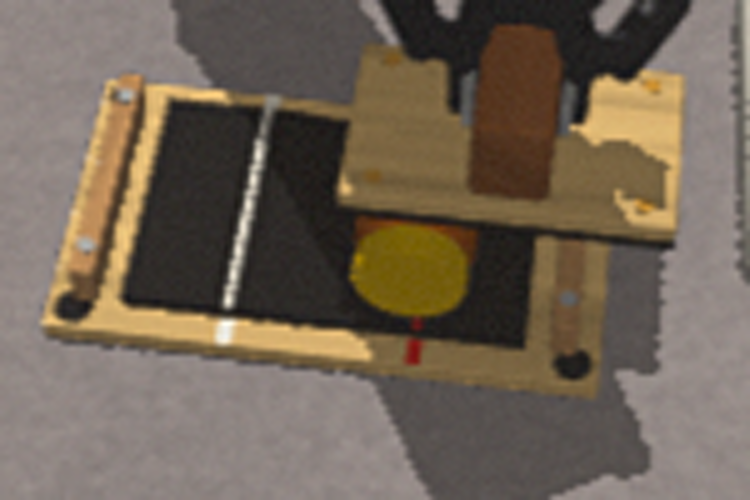

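```bash
python3 - <<'E'
from h import *
import pickle
c=pickle.load(open("s6.pkl","rb"))
a=-0.206;ex=np.array([np.cos(a),np.sin(a)]);ey=np.array([-np.sin(a),np.cos(a)])
J=np.array([540,1.2])
def P(x,y,z):
    p=J+x*ex+y*ey;u=proj(c,[p[0],p[1],z]);return (u-[245,170]+.5)*5-.5
print("red end",P(75,44,12),"white end",P(75,-44,12))
th=np.linspace(0,2*np.pi,60)
for y in (36,38,40,42,44):
    q=np.array([P(52,y+24.5*np.cos(t),48+24.5*np.sin(t)) for t in th]);print(y,q.min(0).round(1),q.max(0).round(1))
E
```

```text
red end [411.55637744 362.33186699] white end [222.35290737 341.16537899]
36 [347.7 243.5] [455.3 305.5]
38 [352.1 244. ] [459.7 306. ]
40 [356.4 244.5] [464.1 306.5]
42 [360.8 245. ] [468.5 306.9]
44 [365.2 245.4] [472.9 307.4]
```

Call:
play_rows(travel=[[0,-0.002,0],[0,-0.002,0],[0,-0.002,0],[0,-0.002,0],[0,-0.0015,0],[0,0,0]], angular=[[0,0,0],[0,0,0],[0,0,0],[0,0,0],[0,0,0],[0,0,0]], gripper=[0.03,0.03,0.03,0.03,0.03,0.03])

```text
t: 30.15
eef_pos: [555.2, 89.7, 101.4]
tcp_rot: [-3.141, -0.003, -0.206]
contact_force: [1.6, 0.2, 7.0]
width: 35.3
```

```bash
python3 rd.py 2; python3 - <<'E'
from h import *
c=camera("scene");crop(c,"s7.png",300,190,380,250,9)
E
```

```text
30.25 [555.17  89.56 101.43] rot [-3.1408 -0.0034 -0.2061] Fz [7.1 7. ] F [1.26 0.01 7.04] tq [-0.44 -0.2   0.04]
```

View pics/s7.png

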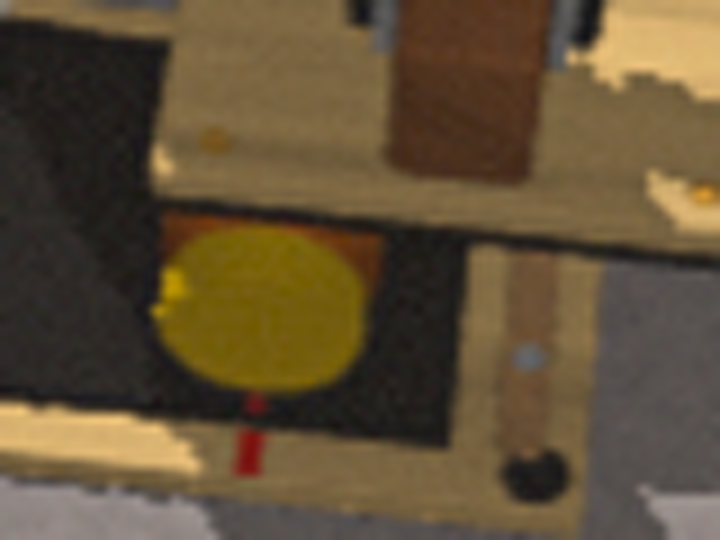

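Call:
play_rows(travel=[[0,0,-0.0005],[0,0,-0.0005],[0,0,-0.001],[0,0,-0.002],[0,0,-0.005],[0,0,-0.01],[0,0,-0.02],[0,0,0]], angular=[[0,0,0],[0,0,0],[0,0,0],[0,0,0],[0,0,0],[0,0,0],[0,0,0],[0,0,0]], gripper=[0.03,0.03,0.03,0.03,0.03,0.03,0.03,0.03])

```text
t: 31.3
eef_pos: [554.7, 89.8, 140.9]
tcp_rot: [-3.14, -0.003, -0.206]
contact_force: [-0.5, 1.4, -2.7]
width: 35.1
```

```bash
python3 rd.py 1; python3 - <<'E'
from h import *
c=camera("scene");crop(c,"s8.png",245,140,395,260,5)
E
```

```text
31.35 [554.05  89.62 139.75] rot [-3.1411e+00 -1.5000e-03 -2.0630e-01] Fz [-3.3] F [-0.54  0.81 -3.33] tq [ 0.02 -0.    0.04]
```

View pics/s8.png

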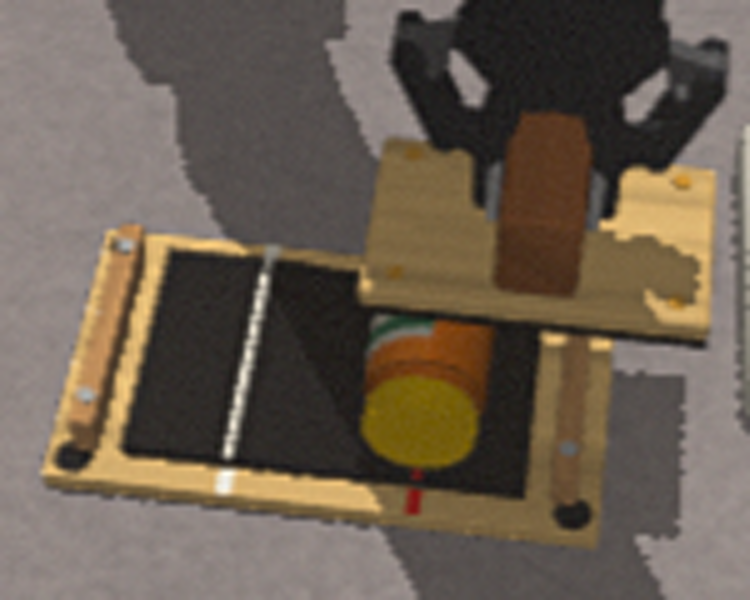

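Call:
play_rows(travel=[[0,0,-0.01],[-0.0015,0.02,0],[-0.0015,0.0414,0],[-0.0015,0.0414,0],[-0.0015,0.0414,0],[-0.0015,0.0414,0],[-0.0015,0.0414,0],[-0.0015,0.0414,0],[-0.0015,0.0414,0],[-0.0015,0.0414,0],[-0.0015,0.0414,0],[-0.0015,0.0214,0],[0,0,0.03],[0,0,0.03],[0,0,0],[0,0,0]], angular=[[0,0,0],[0,0,0],[0,0,0],[0,0,0],[0,0,0],[0,0,0],[0,0,0],[0,0,0],[0,0,0],[0,0,0],[0,0,0],[0,0,0],[0,0,-0.08],[0,0,0],[0,0,0],[0,0,0]], gripper=[0.03,0.03,0.03,0.03,0.03,0.03,0.03,0.03,0.03,0.03,0.03,0.03,0.03,0.03,0.03,0.03])

```text
t: 33.4
eef_pos: [453.3, -312.6, 90.2]
tcp_rot: [3.141, -0.001, -0.126]
contact_force: [0.3, 0.1, -3.1]
width: 35.0
```

```bash
python3 rd.py 2; python3 - <<'E'
from h import *
c=camera("scene");crop(c,"s9.png",130,120,380,260,3)
c=camera("top");crop(c,"t9.png",270,140,490,260,3.5)
E
```

```text
33.5 [ 453.56 -312.78   90.61] rot [ 3.1407e+00 -2.0000e-03 -1.2620e-01] Fz [-2.6 -2. ] F [-0.53 -0.55 -2.3 ] tq [-0.04 -0.03  0.03]
```

View pics/s9.png

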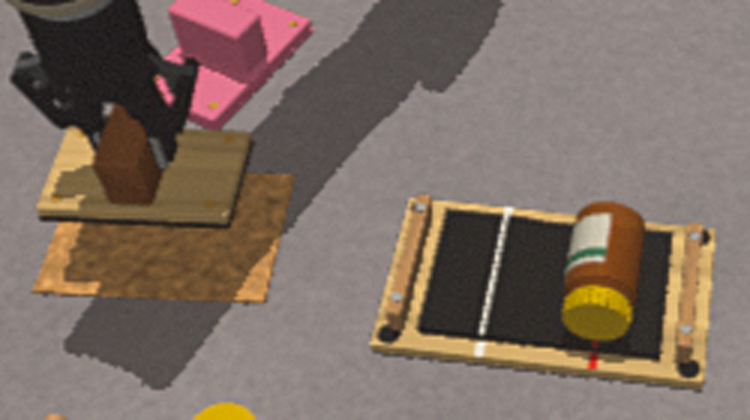

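View pics/t9.png

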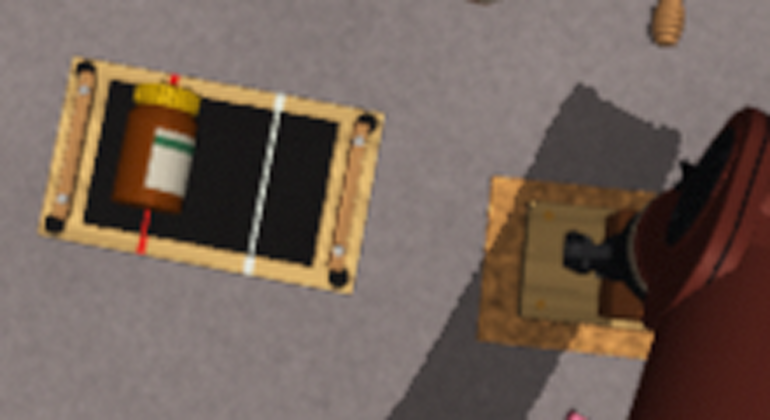

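Call:
play_rows(travel=[[0,0,0.025],[0,0,0.02],[0,0,0.01],[0,0,0.003],[0,0,0],[0,0,0.001],[0,0,0.001],[0,0,0]], angular=[[0,0,0],[0,0,0],[0,0,0],[0,0,0],[0,0,0],[0,0,0],[0,0,0],[0,0,0]], gripper=[0.03,0.03,0.03,0.03,0.03,0.03,0.03,0.03])

```text
t: 34.6
eef_pos: [453.0, -312.5, 29.8]
tcp_rot: [3.141, -0.001, -0.126]
contact_force: [-1.0, 1.6, 5.7]
width: 34.8
```

```bash
python3 rd.py 2
```

```text
34.7 [ 453.05 -312.55   29.86] rot [ 3.1412e+00 -9.0000e-04 -1.2620e-01] Fz [5.9 6.1] F [-2.7   1.43  6.02] tq [0.22 0.51 0.02]
```

Seated on the mat. Release and rise.

Call:
play_rows(travel=[[0,0,0],[0,0,0],[0,0,0],[0,0,0],[0,0,0],[0,0,-0.02],[0,0,-0.04],[0,0,-0.05],[0,0,-0.05],[0,0,0],[0,0,0]], angular=[[0,0,0],[0,0,0],[0,0,0],[0,0,0],[0,0,0],[0,0,0],[0,0,0],[0,0,0],[0,0,0],[0,0,0],[0,0,0]], gripper=[0.085,0.085,0.085,0.085,0.085,0.085,0.085,0.085,0.085,0.085,0.085])

```text
t: 36.08
eef_pos: [452.5, -312.2, 188.7]
tcp_rot: [-3.142, 0.0, -0.126]
contact_force: [-0.5, 0.3, -0.2]
width: 85.2
```

```bash
python3 rd.py 2; python3 - <<'E'
from h import *
c=camera("scene");crop(c,"s10.png",130,120,380,260,3)
c=camera("wrist");cv2.imwrite("pics/w10.png",cv2.cvtColor(c["image"],cv2.COLOR_RGB2BGR))
T=camera("top");crop(T,"t10.png",270,140,400,230,6)
E
```

```text
36.175 [ 452.   -311.93  187.64] rot [-3.1406e+00  2.1000e-03 -1.2620e-01] Fz [-0.5 -0. ] F [-0.24  0.41 -0.27] tq [ 0.01  0.03 -0.  ]
```

View pics/s10.png

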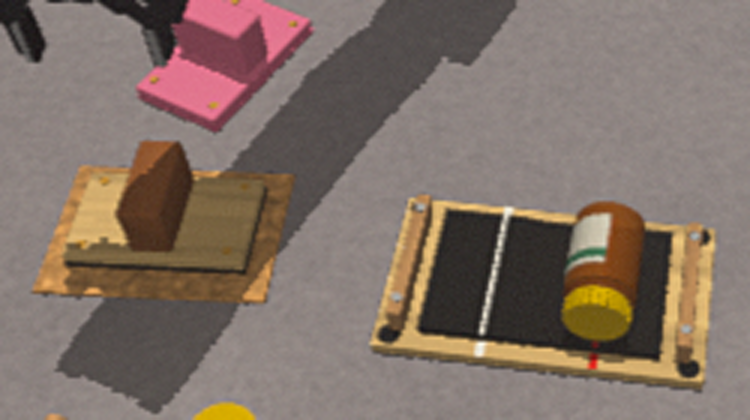

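View pics/w10.png

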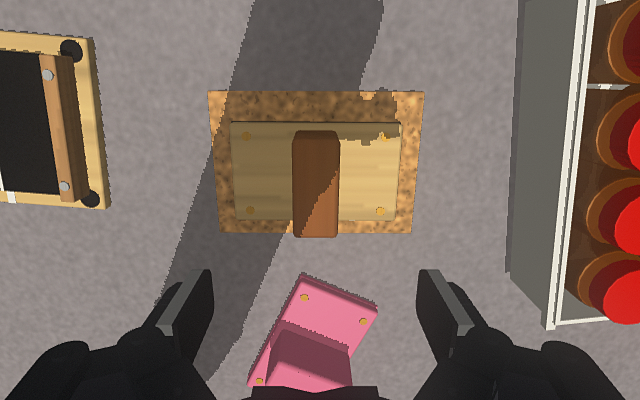

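View pics/t10.png

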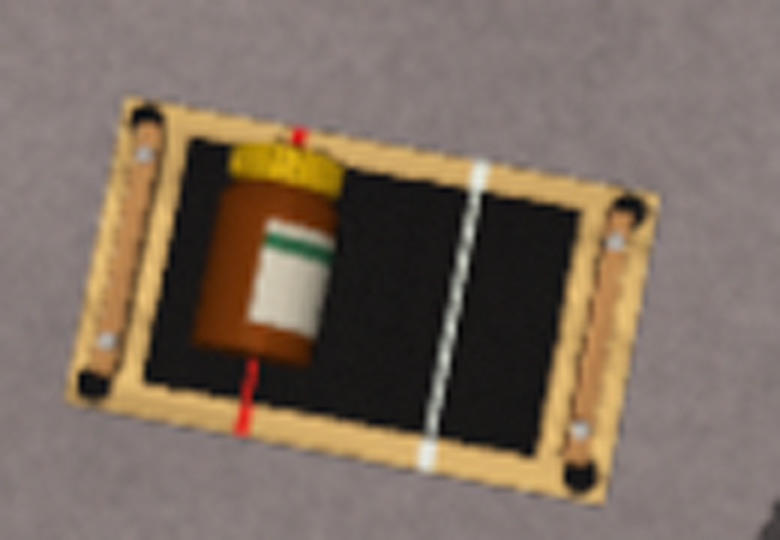

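```bash
python3 - <<'E'
from workcell import robot
print(robot.job_done()); print(robot.read_state()["t"])
E
```

```text
the job is handed in; nothing more can be done
None
the job is handed in; nothing more can be done
```

I rolled the jar half a turn from the white start line to the red finish line, put the board back on the cork mat, and handed the job in at about 36 s; no verdict was reported.

- **Rolling:** I held the wooden board, not the pink look-alike. I estimate about 9.5–13.5 N on the jar all the way (wrist force corrected for the board's weight). The 13.5 N peak came at the bottom of the hollow.
- **Jar:** After the lift, the top and scene views show it on the red line, to within 1–2 mm by my measurement. Its label faces the start line.
- **Board:** It lies flat, rubber side down, near the middle of the mat. The gripper is open about 160 mm above where it let go, and touches nothing.
- **Disagreements:** The top and scene cameras differed by 5–8 mm in x, so I used the wrist camera and a fit to both views. Just before the end, the jar's position by picture was about 1 mm behind the value worked out from the board's travel. I allowed for that in the last few millimetres.

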